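# Hold the spring clip open around the blue order card

### The job

Pick up the orange spring clip by its handles, squeeze it wide open and bring its jaws round the front edge of the blue order card (the upright edge facing the robot), about halfway up, with one jaw on each side and neither touching the card, so that I can slip the delivery note in. Finish while holding it there, still squeezed open and still: do not let the clip close or put it down. Do not shift the blue card, and leave the other cards and everything else on the bench where they are.

Things in the scene. Friction and masses are not known exactly. Their poses are not given: they have to be found in the camera images.
- clip: orange spring clip (clothes-peg kind, black jaw ends), about 107 mm long, lying on its side on the bench, hinge pin upright, 30 mm tall, 70 g. Origin: on the pin's axis, on the underside. x: along the clip from the pin to the jaws (ends 50 mm ahead); y: the way jaws and handles spread; z: up along the pin. Pressing the handle tips together opens both jaws equally; the pin stays midway
- clip_handles (a point): midway between the handle tips of the shut clip, 52 mm behind the pin, 15 mm above the underside; squeeze here along the clip's y. Tips: upright, round, 5 mm radius, 64 mm over their outsides when shut. About 6 N on each begins to open, 13 N opens fully, 30 N holds it at the stop. Fully open they are about 31 mm over their outsides and 58 mm behind the pin
- clip_mouth (a point): midway between the jaws, 34 mm ahead of the pin, 16 mm short of the jaw ends, 15 mm above the underside: the card's edge belongs here. Fully open, the jaws are about 20 mm apart here and 30 mm at their ends. Same axes as clip
- clip_jaw (a joint): opening angle of each jaw in rad: 0 shut, 0.32 at the stop; a spring shuts it
- blue_stand: upright stiff blue card, 115 mm long, 3 mm thick, top 128 mm above the bench, paper label on both faces, on a heavy dark steel foot (90 x 70 x 22 mm, loose, 0.8 kg; x -25 to 65 mm; two lugs at x = -10 mm, 38 mm high). Origin: on the bench under the card. Card in the plane y = 0; x runs along it from the free front edge (x = -55 mm, towards the robot) to its back; z up
- blue_edge (a point): middle of the blue card's free front edge, 75 mm above the bench; same axes as blue_stand
- yellow_stand: another order card on the same kind of stand as the blue one, but with a yellow card; leave it alone. Origin: on the bench under the card, same axes and sizes as blue_stand
- white_stand: another order card on the same kind of stand as the blue one, but with a white card; leave it alone. Origin: on the bench under the card, same axes and sizes as blue_stand
- elbow: bystander: white pipe elbow, 42-50 mm thick, lying flat; origin under its corner
- coupling: bystander: white pipe sleeve, 60 mm across, 55 mm high; origin at the centre of its underside
- tape_roll: bystander: small white roll of thread tape lying flat, 54 mm across, 14 mm high; origin at the centre of its underside
- copper_tee: bystander: copper tee, 56 mm long, 22 mm thick; origin under its middle
- valve: bystander: brass valve with a blue lever, 49 mm high; origin under its middle
- glue_can: bystander: can with a yellow label, 66 mm across, 90 mm high; origin at the centre of its underside
Not all that is in view belongs to the job. What is shaped like the blue_stand but turquoise is not meant.

How it is judged:
On the way:
1. the clip is lifted clear of the bench in the fingers (height (world z) of clip above 0.02 m and contact force between the fingers and clip above 3 N), for 0.2 s.
At the end, for the whole second after the job is handed in: Clip held still in the fingers, jaws open over 0.18 rad astride the blue card's front edge: clip_mouth 10 mm short of to 13 mm past the edge, within 8 mm of the card's plane, 25 mm of half height, clip level and in line within 0.25 rad; clip not touching the card (under 0.5 N) (value of joint clip_jaw above 0.18 rad and x of clip_mouth in the frame of blue_stand between -0.065 and -0.042 m and y of clip_mouth in the frame of blue_stand between -0.008 and 0.008 m and z of clip_mouth in the frame of blue_stand between 0.05 and 0.1 m and x of clip in the frame of blue_stand below -0.065 m and angle between the x axis of clip and the x axis of blue_stand, either way round below 0.25 rad and angle between the z axis of clip and the z axis of blue_stand, either way round below 0.25 rad and contact force between clip and blue_stand below 0.5 N and contact force between the fingers and clip above 3 N and linear speed of each of clip, blue_stand below 0.02 m/s and angle between blue_stand's own z axis and vertical below 0.05 rad); the arm keeps its last pose, push and grip.
It fails at once if the blue card is shifted by more than 20 mm or tipped (distance of blue_stand from where it was at the start of the episode above 0.02 m or angle between blue_stand's own z axis and vertical above 0.3 rad).
It fails at once if another thing is shifted by more than 30 mm (distance of any of yellow_stand, white_stand, elbow, coupling, tape_roll, copper_tee, valve, glue_can from where it was at the start of the episode above 0.03 m).
It also fails if it takes over 40 s, if anything falls off the work surface, if the arm or the gripper's body presses on something with over 40 N, if the wrist force passes 120 N, or if a joint passes its speed limit or range.

### The arm

A 6-joint arm with a two-finger parallel gripper is mounted at the origin on the work surface. World frame = base frame: x ahead of the robot, y to its left, z up, the work surface at z = 0. Lengths are in m, angles in rad, forces in N, time in s.
With the tool pointing down it reaches from about 0.3 to 0.825 m from the base axis. Payload 5.4 kg.
Tool frame: the origin (TCP) lies at the centre of the arm's flange, where the gripper is bolted on; the fingertips stand 190 mm ahead of it and the grasp point (between the pads) lies 171 mm ahead of it (env.pinch_z is the z of the grasp point in the tool frame, in m); z points along the fingers, y is the line along which they close (so a half turn about z gives the same grasp; the last joint's range is limited). The gripper opens to 92 mm and grips with 3 to 60 N. Pads are 20 mm wide; open, the fingers measure 128 mm over their backs; the gripper's body (75 mm by 189 mm) begins 69 mm behind the grasp point.
Start: joints at [1.089, 0.158, 1.597, -0, 1.386, -0.21], TCP at [0.154, 0.554, 0.405] pointing down, gripper open.
Joint ranges: [-2.91, 2.91], [-0.94, 2.29], [0.18, 2.7], [-1.29, 4.43], [0.17, 2.64], [-3, 3]. Speed limits (rad/s): [2.57, 2.57, 3.14, 3.14, 3.14, 3.14].

### API

Orientations are given as a rotation vector (axis times angle).
In Python, from workcell import env, hand, solve_ik, telemetry, imaging, workorder, finder gives the robot as it stands. Calls block until the motion is done:
- env.movep(position, orientation): joint-space move of the TCP to a pose.
- env.move_linear(position, orientation=None, feed=0.15, threshold=None): straight line of the TCP; orientation=None keeps the orientation; feed is the mean speed in m/s. With threshold (N) it stops when the force on the tool has changed by that much, and returns True; else False.
- env.set_joints(angles): joint-space move.
- hand.set_gripper(opening, strength=None): opening from 0.0 (shut) to 1.0 (fully open); strength is the grip in N (None keeps the last); returns when the fingers have stopped.
- env.dwell(seconds).
- solve_ik(position, orientation): joint angles nearest the present ones, or None.
- telemetry.read_state(): the state.
- imaging.camera(name): name is "scene" or "top" or "wrist"; returns a dict with "color" (480x640x3 uint8, red, green, blue), "range_z" (480x640 float32, m along the optical axis (not along the pixel's ray), 0 where there is no reading), "fx", "fy", "cx", "cy" (pixels), "xyz" and "rotation" of the camera in the world. Camera axes: x right, y up, looking along -z (the intrinsics and any distortion apply to the point x, -y, -z); pixel columns grow to the right and rows downward; lengths in m; the calibration is good to about 2 mm. The wrist camera is an equidistant fisheye: a pixel r from the principal point sees the ray r / f radians off the axis. A picture is of the moment at which its call begins.
A pose or a line that the arm cannot do raises env.PlanningError and nothing moves.
- workorder.hand_in(): hands the job in; it is judged then, once.
Trained networks look in a picture, given as the dict that the camera call returned (one of the last four; its "shot" number tells which), for a name from the list of things; names that differ only in an ending like _2 or _b are one class to them, and where a whole thing is asked for, a point or a joint stands for the part that bears it (a point fixed in the world has none). Each returns a list of dicts, best first, with "confidence" (0 to 1); they miss things now and then, are a little off and sometimes report something else, mostly with a low value. They report only what shows in the picture. A call takes as long as a camera call. They do not tell look-alikes from the thing itself.
- finder.masks_of(picture, target): "mask" (480x640 bool, what is visible of it) and "centre" ([row, column] in pixels, amid what is visible of it).
- finder.tip_of(picture, target): "centre" ([row, column] in pixels: a listed point, or the origin of a listed thing).
The state is a dict: "clock": time; "joint_positions": joint angles; "joint_vel": joint speeds; "tau": joint torques, N m; "tool_pos": TCP position; "eef_rot": TCP orientation; "force": force on the tool from outside, world axes, zero at the start; "moment": the same for the moment, N m; "grip_width": opening from 0.0 (shut) to 1.0 (fully open); "gripper_force": force on a finger pad.
Only numpy, scipy, OpenCV 4.12 (cv2) and the standard library are available. Lean on these libraries where they do the work, as an engineer would, in place of code of your own. Each camera call takes 0.05 s, during which the arm holds its last target. There are 200 camera calls.

## Working session

There is one attempt and no reset: what is moved stays moved. The work goes in short steps, each a Python script; the robot and the scene stay as the last script left them, time stands still between calls to the robot, and variables do not carry over. Pictures are saved under pics/ and viewed, at most 10 in all, crops included, and the job is handed in when it is done.

```bash
ls; mkdir -p pics; cat > h.py <<'E'
import numpy as np, cv2
from workcell import env, hand, solve_ik, telemetry, imaging, workorder, finder
from scipy.spatial.transform import Rotation as R
def save(p,n): cv2.imwrite('pics/'+n, p['color'][:,:,::-1])
def cloud(p, m):
    r,c=np.nonzero(m & (p['range_z']>0)); d=p['range_z'][r,c]
    q=np.c_[(c-p['cx'])/p['fx']*d, -(r-p['cy'])/p['fy']*d, -d]
    M=np.array(p['rotation']); M=M if M.shape==(3,3) else R.from_rotvec(M).as_matrix()
    return q@M.T+np.array(p['xyz'])
E
python3 - <<'E'
from h import *
for n in ['scene','top']:
    p=imaging.camera(n); save(p,n+'1.png'); print(n,p['xyz'],p['rotation'],p['fx'],p.keys())
    for t in ['clip','blue_stand','yellow_stand','white_stand']:
        for o in finder.masks_of(p,t)[:3]:
            C=cloud(p,o['mask']); print(t,round(o['confidence'],2),np.round(o['centre']),o['mask'].sum(),np.round(np.median(C,0),3),np.round(C.min(0),3),np.round(C.max(0),3))
    for t in ['clip','clip_handles','clip_mouth','blue_edge','blue_stand']:
        print(t,[(round(o['confidence'],2),np.round(o['centre'],1)) for o in finder.tip_of(p,t)[:3]])
print(telemetry.read_state())
E
```

```text
pics
scene [1.14180493 0.84828386 0.9215047 ] [0.33337729 1.10943151 2.28673351] 460.89789144445785 dict_keys(['color', 'range_z', 'fx', 'fy', 'cx', 'cy', 'xyz', 'rotation', 'shot'])
clip 0.52 [225. 290.] 330 [ 0.544 -0.196  0.019] [ 0.485 -0.252 -0.006] [ 0.596 -0.174  0.032]
blue_stand 0.83 [248. 448.] 1439 [0.29  0.232 0.053] [ 0.223  0.182 -0.001] [0.348 0.27  0.128]
blue_stand 0.68 [301. 330.] 1805 [0.683 0.193 0.047] [ 0.533  0.079 -0.006] [0.735 0.229 0.129]
yellow_stand 0.89 [346. 366.] 1953 [0.695 0.346 0.044] [ 0.624  0.305 -0.001] [0.746 0.38  0.129]
yellow_stand 0.34 [251. 380.] 209 [0.422 0.079 0.009] [ 0.382  0.039 -0.005] [0.45  0.107 0.014]
yellow_stand 0.28 [227. 227.] 419 [ 0.731 -0.274  0.034] [ 0.675 -0.395 -0.006] [ 0.76  -0.257  0.057]
white_stand 0.57 [267. 291.] 1779 [0.692 0.029 0.05 ] [ 0.556 -0.125 -0.008] [0.752 0.067 0.128]
clip [(0.82, array([229. , 290.2]))]
clip_handles [(0.8, array([212.7, 298.1]))]
clip_mouth [(0.63, array([227. , 285.9]))]
blue_edge [(0.94, array([283.3, 348.3])), (0.94, array([301.6, 447.7])), (0.79, array([239. , 468.6]))]
blue_st
[... 1197 characters left out ...]
k': 1.0, 'joint_positions': array([ 1.08892242e+00,  1.58363633e-01,  1.59701178e+00,  1.79402690e-06,
        1.38622334e+00, -2.10124775e-01]), 'joint_vel': array([ 2.07839625e-03,  1.14335971e-03,  4.87844501e-04, -5.79254781e-05,
        4.34993439e-04, -2.11562222e-03]), 'tau': array([-9.33178562e-04, -3.85601127e+01, -3.22360182e+01,  6.99936203e-02,
        3.09496117e-02, -3.66156496e-05]), 'tool_pos': array([0.15436165, 0.55386703, 0.40471569]), 'eef_rot': array([-4.25550303e-01, -3.11263360e+00,  8.07993180e-06]), 'force': array([ 0.34524635, -0.36704652, -0.00978246]), 'moment': array([ 0.06017484, -0.04718535,  0.00885436]), 'gripper_force': 0.0, 'grip_width': 0.9986446759343012}
```

View pics/scene1.png

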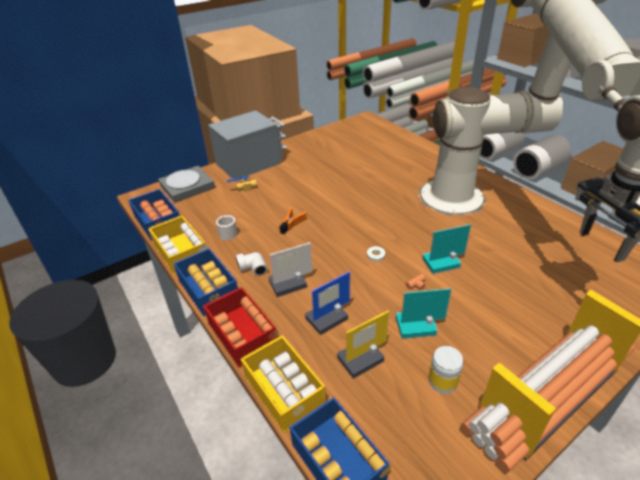

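View pics/top1.png

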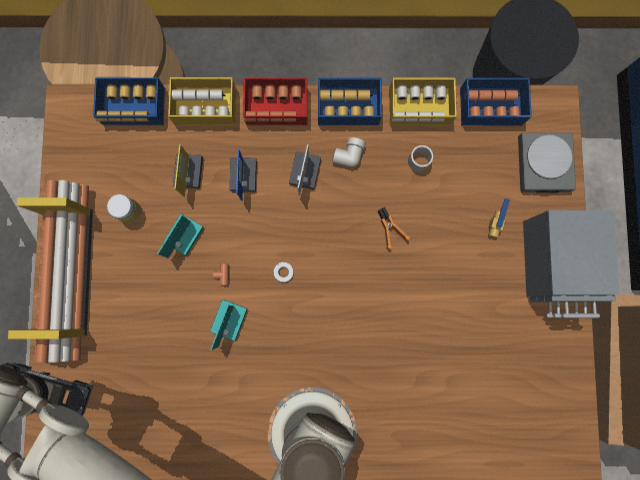

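The blue card is at top-view pixel (173,242), between the yellow and white ones; the turquoise look-alikes are at (237,181) and (322,226). The clip has its black jaws at about (213,383) and its handles at (241,397), pointing away from the robot. The path there is clear, so I'll estimate both poses, move over the clip and look with the wrist camera.

```bash
cat >> h.py <<'E'
def onplane(p, rc, z, fish=False):
    u=(rc[1]-p['cx'])/p['fx']; v=(rc[0]-p['cy'])/p['fy']
    if fish:
        r=np.hypot(u,v)+1e-12; d=np.array([np.sin(r)*u/r,-np.sin(r)*v/r,-np.cos(r)])
    else: d=np.array([u,-v,-1])
    M=R.from_rotvec(p['rotation']).as_matrix(); d=M@d; o=np.array(p['xyz'])
    return o+d*(z-o[2])/d[2]
def down(yaw): return (R.from_euler('z',yaw)*R.from_euler('x',np.pi)).as_rotvec()
def clip_est(p, fish, zb=0.0, pr=True):
    out={}
    for t,z in [('clip',0.),('clip_handles',.015),('clip_mouth',.015)]:
        o=finder.tip_of(p,t)
        if o: out[t]=onplane(p,o[0]['centre'],zb+z,fish); print(t,round(o[0]['confidence'],2),np.round(o[0]['centre'],1),np.round(out[t],4))
    if 'clip_handles' in out and 'clip_mouth' in out:
        d=out['clip_mouth']-out['clip_handles']; print('len',np.linalg.norm(d),'yaw',np.arctan2(d[1],d[0]))
    return out
E
python3 - <<'E'
from h import *
for n in ['scene','top']:
    p=imaging.camera(n); clip_est(p,False)
    for o in finder.masks_of(p,'blue_stand'):
        m=o['mask']; C=cloud(p,m); md=np.median(C,0)
        if abs(md[0]-.685)>.03 or abs(md[1]-.19)>.03: continue
        C=C[(abs(C[:,:2]-[.69,.19])<.09).all(1)]
        K=C[(C[:,2]>.05)]
        l=cv2.fitLine(K[:,:2].astype(np.float32),cv2.DIST_HUBER,0,.01,.01).ravel()
        d=l[:2]*np.sign(l[0]); s=(K[:,:2]-l[2:])@d
        print(n,len(K),'yaw',np.arctan2(d[1],d[0]),'front',l[2:]+d*np.percentile(s,1),'back',l[2:]+d*np.percentile(s,99))
    for o in finder.tip_of(p,'blue_edge')[:2]: print(onplane(p,o['centre'],.075))
yaw=.45; P=np.array([.52,-.205,.33])
env.movep(P,down(yaw)); 
p=imaging.camera('wrist'); save(p,'w1.png'); clip_est(p,True)
print(p['xyz'],p['rotation'],p['fx'],telemetry.read_state()['clock'],telemetry.read_state()['joint_positions'])
E
```

```text
clip 0.9 [228.5 289.3] [ 0.5583 -0.1928  0.    ]
clip_handles 0.57 [209.6 298.1] [ 0.4881 -0.2454  0.015 ]
clip_mouth 0.81 [230.9 284. ] [ 0.5879 -0.1758  0.015 ]
len 0.12164696105389806 yaw 0.6090673569963939
scene 865 yaw -0.014001818 front [0.61281526 0.1928944 ] back [0.72772713 0.19128532]
[0.61979859 0.19452875 0.075     ]
[0.24095049 0.24996576 0.075     ]
clip 0.66 [224.5 384.9] [ 0.5488 -0.197   0.    ]
clip_handles 0.67 [240.4 396. ] [ 0.5033 -0.2243  0.015 ]
clip_mouth 0.58 [212.6 381.9] [ 0.579  -0.1874  0.015 ]
len 0.08427590089369894 yaw 0.4534709164632571
top 220 yaw -0.012893613 front [0.6119183  0.19058379] back [0.72456596 0.18913127]
[0.22641443 0.24886336 0.075     ]
[0.60845235 0.18225054 0.075     ]
clip 0.74 [206.7 336.5] [ 0.5415 -0.2044  0.    ]
clip_mouth 0.82 [166.2 339.1] [ 0.574  -0.1901  0.015 ]
[ 0.5860591  -0.17049408  0.31061588] [-0.24043226  0.15051591 -1.1120326 ] 371.64829954431775 4.7667 [-5.90966350e-01  1.85391497e-01  1.71902165e+00  2.11995313e-05
  1.23714653e+00  5.29025909e-01]
```

View pics/w1.png

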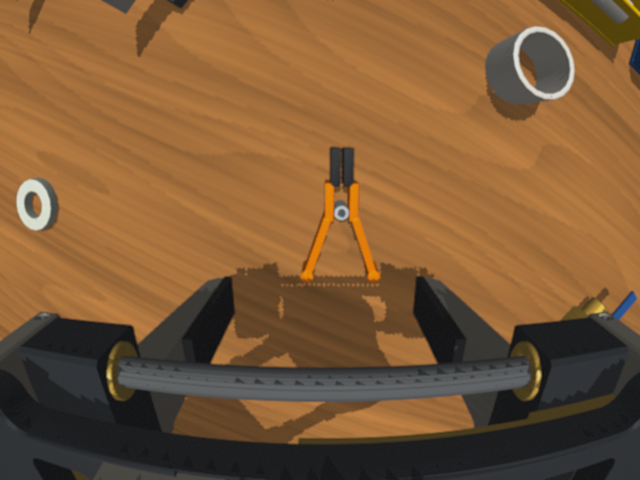

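The wrist view shows the whole clip: pin top at (341,212), jaw ends at (342,149), handle tips at (307,275) and (374,275), all about 30 mm up. I'll use these pixels.

```bash
python3 - <<'E'
from h import *
p=imaging.camera('wrist')
pin=onplane(p,(212,341),.03,True); j=onplane(p,(149,342),.03,True)
a=onplane(p,(275,307),.03,True); b=onplane(p,(275,374.5),.03,True)
h=(a+b)/2
for n,q in dict(pin=pin,jaw=j,a=a,b=b,h=h).items(): print(n,np.round(q,4))
d=j-h; print('yaw h->j',np.arctan2(d[1],d[0]),np.linalg.norm(d), 'pin-h',np.linalg.norm(pin-h),'ab',np.linalg.norm(a-b), 'yaw ab',np.arctan2(*(a-b)[[1,0]])-np.pi/2)
# segmentation check of orange: mask principal axis from top at z~.02
hsv=cv2.cvtColor(p['color'],cv2.COLOR_RGB2HSV)
m=(hsv[:,:,1]>215)&(hsv[:,:,2]>150); m[:140]=0;m[300:]=0;m[:,:280]=0;m[:,400:]=0
r,c=np.nonzero(m); print(m.sum(),r.min(),r.max(),c.min(),c.max())
print(telemetry.read_state()['tool_pos'])
E
```

```text
pin [ 0.5435 -0.2064  0.03  ]
jaw [ 0.5871 -0.1857  0.03  ]
a [ 0.4855 -0.2048  0.03  ]
b [ 0.5092 -0.254   0.03  ]
h [ 0.4974 -0.2294  0.03  ]
yaw h->j 0.453121278689766 0.09983410894298178 pin-h 0.05159219754294477 ab 0.05462932277252153 yaw ab 0.4482481630807724
1689 182 280 301 379
[ 0.52012131 -0.20470853  0.33002181]
```

```bash
python3 - <<'E'
from h import *
yaw=.45; u=np.array([np.cos(yaw),np.sin(yaw),0])
g=np.array([.5435,-.2064,0])-.055*u
z=env.pinch_z
env.movep(g+[0,0,.10+z],down(yaw))
print(env.move_linear(g+[0,0,.0225+z],feed=.08,threshold=15))
s=telemetry.read_state(); print(s['tool_pos'],s['force'])
hand.set_gripper(0.,40); s=telemetry.read_state(); print(s['grip_width'],s['gripper_force'],s['force'])
env.move_linear(g+[0,0,.13+z],feed=.1); s=telemetry.read_state(); print(s['grip_width'],s['gripper_force'],s['clock'])
p=imaging.camera('wrist'); save(p,'w2.png'); clip_est(p,True,.13-.0225)
E
```

```text
False
[ 0.49427564 -0.23054808  0.19449426] [-0.23861868 -0.05720162  0.23627745]
0.2821785809220069 40.01595854759216 [-0.54234839 -0.91107767  2.98509416]
0.2828374985869797 39.9928879737854 8.55
clip 0.8 [169.1 327.1] [ 0.5485 -0.2033  0.1075]
clip_handles 0.81 [279.9 318.6] [ 0.5027 -0.2211  0.1225]
```

View pics/w2.png

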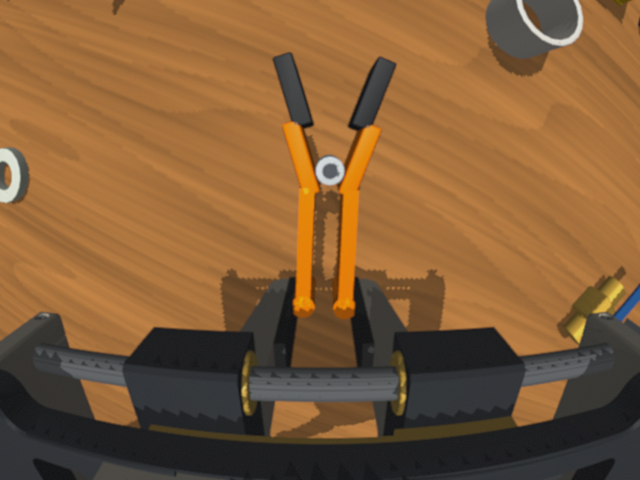

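The clip is held fully open: pin at (330,171), jaw ends at (286,58) and (382,65), handle tips at (304,305) and (344,305), so it is slightly yawed in the grip. I'll measure its pose in the hand with the depth image.

```bash
cat >> h.py <<'E'
def depthpt(p, rc, w=3):
    r,c=map(int,rc); u=(rc[1]-p['cx'])/p['fx']; v=(rc[0]-p['cy'])/p['fy']
    D=p['range_z'][r-w:r+w+1,c-w:c+w+1]; d=np.median(D[D>0]) if (D>0).any() else np.nan
    t=np.hypot(u,v)+1e-12; k=np.tan(t)/t
    return R.from_rotvec(p['rotation']).as_matrix()@(d*np.array([u*k,-v*k,-1]))+np.array(p['xyz'])
E
python3 - <<'E'
from h import *
p=imaging.camera('wrist'); s=telemetry.read_state()
T=R.from_rotvec(s['eef_rot']); t=s['tool_pos']
px=dict(pin=(171,330),tipL=(305,304),tipR=(305,344),jawL=(62,287),jawR=(68,381),jL2=(115,301),jR2=(118,361),bL=(140,296),bR=(140,370),hL=(240,306),hR=(240,350))
for n,q in px.items():
    print(n,'depth',np.round(T.inv().apply(depthpt(p,q)-t),4),'plane',np.round(T.inv().apply(onplane(p,q,.1375,True)-t),4))
print(s['eef_rot'],t)
E
```

```text
pin depth [0.0627 0.0007 0.1621] plane [0.0626 0.0007 0.1634]
tipL depth [ 0.006  -0.0101  0.164 ] plane [ 0.0063 -0.0101  0.1634]
tipR depth [0.006 0.007 0.164] plane [0.0063 0.007  0.1634]
jawL depth [ 0.1056 -0.0158  0.1643] plane [ 0.1055 -0.0158  0.1634]
jawR depth [0.1035 0.0203 0.1641] plane [0.1034 0.0202 0.1634]
jL2 depth [ 0.0844 -0.0104  0.1639] plane [ 0.0843 -0.0104  0.1634]
jR2 depth [0.0833 0.0126 0.1643] plane [0.0833 0.0125 0.1634]
bL depth [ 0.0747 -0.0124  0.1643] plane [ 0.0746 -0.0123  0.1634]
bR depth [0.0748 0.0161 0.164 ] plane [0.0748 0.016  0.1634]
hL depth [ 0.0349 -0.0088  0.1638] plane [ 0.035  -0.0088  0.1634]
hR depth [0.0348 0.0089 0.1639] plane [0.035  0.0089 0.1634]
[-3.06168990e+00 -7.00768081e-01  8.74605175e-04] [ 0.49386116 -0.2302412   0.30092697]
```

```bash
cat >> h.py <<'E'
M=np.array([.0967,.0020,.179]); DY=.038   # mouth in tool frame, clip yaw offset
def tcp_for(mouth,cyaw):
    a=cyaw+DY; return np.array(mouth)-R.from_rotvec(down(a)).apply(M), down(a)
E
python3 - <<'E'
from h import *
cy=-.0135; u=np.array([np.cos(cy),np.sin(cy),0]); f=np.array([.6125,.1915,.075])
P,o=tcp_for(f-.075*u,cy); print(P)
env.movep(P+[0,0,.11],o)
pw=imaging.camera('wrist'); save(pw,'w3.png')
env.move_linear(P,feed=.12)
s=telemetry.read_state(); print(s['tool_pos'],s['grip_width'],s['clock'])
p=imaging.camera('wrist'); save(p,'w4.png')
for t in ['blue_edge','blue_stand']: print([(round(x['confidence'],2),x['centre'],onplane(p,x['centre'],.075 if t[-1]=='e' else 0,True)) for x in finder.tip_of(p,t)[:2]])
cv2.imwrite('pics/w34.png',np.hstack([cv2.resize(q['color'][:,:,::-1],None,fx=.625,fy=.625) for q in (pw,p)]))
E
```

```text
[0.44078686 0.19214296 0.254     ]
[0.44125304 0.19217108 0.25477197] 0.2814221480164419 11.5
[(0.61, [260.1, 5.0], array([0.4539933 , 0.38961894, 0.075     ]))]
[(0.76, [440.3, 276.5], array([0.26896353, 0.23022536, 0.        ]))]
```

View pics/w34.png

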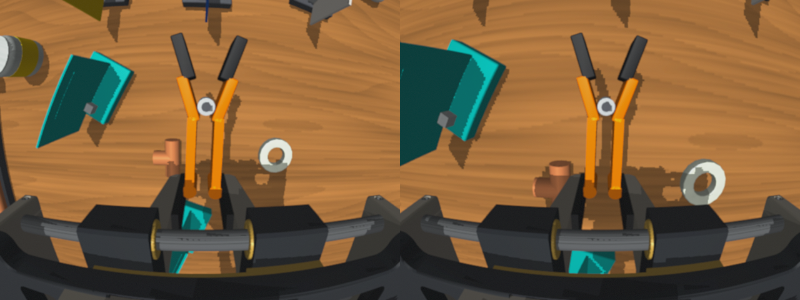

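The open clip and the card's front edge line up roughly in the left view (card at the top, near full-image (331,20)); from lower down the card is out of sight. I'll advance until the jaw ends are about 15 mm short of it and check with the wrist and top cameras.

```bash
python3 - <<'E'
from h import *
cy=-.0135; u=np.array([np.cos(cy),np.sin(cy),0]); f=np.array([.6125,.1915,.075])
P,o=tcp_for(f-.033*u,cy)
env.move_linear(P,o,feed=.06)
s=telemetry.read_state(); print(s['tool_pos'],s['grip_width'],s['clock'],P)
p=imaging.camera('wrist'); q=imaging.camera('top')
a=p['color'][:240,140:500]; b=q['color'][130:250,190:310]
cv2.imwrite('pics/w5.png',np.hstack([cv2.resize(a,(600,400))[:,100:500],cv2.resize(b,(400,400),interpolation=cv2.INTER_CUBIC)])[:,:,::-1])
save(p,'w5full.png')
for n,k,fish in (('w',p,True),('t',q,False)):
    print(n,[(round(x['confidence'],2),x['centre'],onplane(k,x['centre'],.075,fish)) for x in finder.tip_of(k,'blue_edge')[:3]])
    print(n,[(round(x['confidence'],2),x['centre'],onplane(k,x['centre'],.075,fish)) for x in finder.tip_of(k,'clip_mouth')[:1]])
E
```

```text
[0.48256292 0.19157746 0.25376293] 0.2843267739512961 12.5 [0.48278303 0.19157597 0.254     ]
w [(0.95, [25.8, 333.9], array([0.60716606, 0.19148435, 0.075     ])), (0.73, [321.0, 18.7], array([0.45389425, 0.38859167, 0.075     ]))]
w [(0.58, [168.1, 328.6], array([0.54444184, 0.19215912, 0.075     ]))]
t [(0.98, [250.0, 159.6], array([0.46993451, 0.39433363, 0.075     ])), (0.68, [194.6, 238.1], array([0.61559741, 0.19463047, 0.075     ]))]
t [(0.55, [211.3, 238.3], array([0.57141123, 0.19333184, 0.075     ]))]
```

View pics/w5.png

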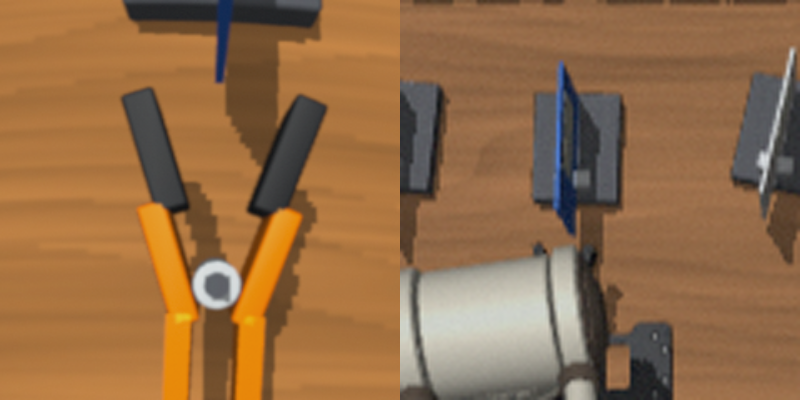

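The card's front edge (wrist crop col ~222) is on the jaws' midline, and the wrist estimate of y = 0.1915 agrees with the earlier one. I'll advance the rest of the way and check.

```bash
python3 - <<'E'
from h import *
cy=-.0135
P,o=tcp_for([.612,.1915,.075],cy)
print(env.move_linear(P,o,feed=.05,threshold=6)); env.dwell(.3)
s=telemetry.read_state(); print(s['tool_pos'],s['grip_width'],s['gripper_force'],s['force'],s['clock'],P)
p=imaging.camera('wrist'); q=imaging.camera('scene')
a=p['color'][:240,140:500]; b=q['color'][250:350,280:380]
cv2.imwrite('pics/w6.png',np.hstack([cv2.resize(a,(600,400))[:,100:500],cv2.resize(b,(400,400),interpolation=cv2.INTER_CUBIC)])[:,:,::-1])
for t,z in (('blue_edge',.075),('clip_mouth',.075),('clip',.06)): print(t,[(round(x['confidence'],2),x['centre'],onplane(p,x['centre'],z,True)) for x in finder.tip_of(p,t)[:2]])
E
```

```text
False
[0.5151017  0.19116995 0.25399633] 0.28205127876859687 39.99298095703125 [-0.81506283 -0.08318157 -0.59858651] 13.9 [0.51528003 0.19113049 0.254     ]
blue_edge [(0.62, [96.7, 331.9], array([0.60788919, 0.19116491, 0.075     ]))]
clip_mouth []
clip [(0.76, [167.9, 330.9], array([0.57615019, 0.19043942, 0.06      ]))]
```

View pics/w6.png

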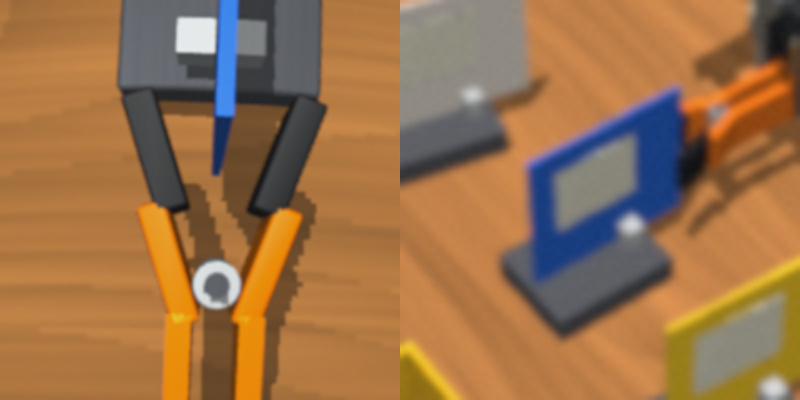

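The card's edge stands between the jaws without contact: top corner at full-image about (70,335), bottom at (104,330). I'll check the depth from the top corner.

```bash
python3 - <<'E'
from h import *
p=imaging.camera('wrist')
print(onplane(p,(70,335.5),.128,True), onplane(p,(104,329.8),.03,True),onplane(p,(104,329.8),.022,True))
D=[(171/1,330)]
for q in [(171,330),(62,287),(68,381),(58,336),(66,335)]: print(q,np.round(depthpt(p,q,1),4))
E
```

```text
[0.60943725 0.19134929 0.128     ] [0.60943655 0.19127664 0.03      ] [0.61025459 0.19115982 0.022     ]
(171, 330) [0.5773 0.1914 0.0922]
(62, 287) [0.6199 0.209  0.0899]
(68, 381) [0.6186 0.1728 0.0904]
(58, 336) [0.6129 0.1913 0.1284]
(66, 335) [0.6105 0.1915 0.1284]
```

```bash
python3 -c "
from h import *
print(workorder.hand_in())"
```

```text
the job is handed in; nothing more can be done
None
```

I handed the job in with the clip held squeezed open and still round the blue card's front edge at half height. By my last measurement its mouth is about 2 mm past the edge and centred on the card, with no contact visible; the hand-in returned no verdict.

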